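# Build the sieve stack for grading glass frit

## Task

Build the sieve stack on the little vibrating table so that crushed glass frit can be graded: receiving pan in the table's round rim first, then the fine blue sieve, the medium yellow sieve and the coarse red sieve on top, and close it with the lid. Every piece must be fully seated in the one below and level, and the jars standing about must not be shoved or knocked over.

Things in the scene. Friction and masses are not known exactly. Their poses are not given: they have to be found in the camera images.
- vibrating_table: Low off-white vibrating table, fixed: box 130 x 110 mm, 40 mm high, knob and red switch in front. Centred on top a round platform: black rubber floor 48 mm above the bench, inside an aluminium locating rim 61 mm inside, 75 mm outside, its top 53 mm above the bench. The pan stands inside this rim. Origin: bench level under the platform's centre; z up.
- pan: Receiving pan: plain aluminium cup with closed floor, 56 mm outside, 51 mm inside, 36 mm tall, bottom edge bevelled (49 mm across below, full width from 4.5 mm up). Grip across its outside, fingertips at least 8 mm above its underside so that they clear the table's rim. Starts upright on the bench. Origin: centre of underside; z up.
- fine_sieve: Round sieve, blue with fine brass mesh like a closed sheet. Upright cup 56 mm outside, 51 inside, 40 tall. Straight blue frame from 10 to 40 mm above the underside: grip across it. Below, a tapered metal skirt (47 mm, foot 40) drops into the mouth of the piece below till the frame rests on its rim; fingertips lower than the frame would foul that piece. Each sieve adds 30 mm to the stack. Origin: centre of underside; z up.
- medium_sieve: Round sieve, yellow with medium steel mesh, about 2 mm openings. Upright cup 56 mm outside, 51 inside, 40 tall. Straight yellow frame from 10 to 40 mm above the underside: grip across it. Below, a tapered metal skirt (47 mm, foot 40) drops into the mouth of the piece below till the frame rests on its rim; fingertips lower than the frame would foul that piece. Each sieve adds 30 mm to the stack. Origin: centre of underside; z up.
- coarse_sieve: Round sieve, red with coarse steel mesh, about 5 mm openings. Upright cup 56 mm outside, 51 inside, 40 tall. Straight red frame from 10 to 40 mm above the underside: grip across it. Below, a tapered metal skirt (47 mm, foot 40) drops into the mouth of the piece below till the frame rests on its rim; fingertips lower than the frame would foul that piece. Each sieve adds 30 mm to the stack. Origin: centre of underside; z up.
- lid: Round aluminium lid with upright black knob. Disc 56 mm across, 8 to 13 mm above the underside; below it a tapered plug (47 mm, 40 at the bottom) drops into the 51 mm mouth of the top sieve till the disc rests on its rim. Knob 16 mm thick, 13 to 36 mm above the underside: grip it from above. Starts on its plug, knob up. Origin: centre of the plug's underside; z up.
- frit_jar_a: Bystander: glass jar with white and grey contents and a pale metal screw lid, 58 mm across and 58 mm tall, stands among the sieves; not to be disturbed. Origin: centre of its underside.
- frit_jar_b: Bystander: a second such jar, 58 mm across and 58 mm tall, behind the vibrating table; not to be disturbed. Origin: centre of its underside.
- enamel_jar: Bystander: small green screw-lid jar, 34 mm across and 26 mm tall, with a round white marked label on its cap, towards the left end of the bench; not to be disturbed. Origin: centre of its underside.
- flex_shaft: Obstacle, fixed: black drive shaft of a hanging motor, 20 mm thick, at the bench's left end. Seen from its origin (x away from the robot, y left, z up, mm) it runs from (-120, 20, 10) by the white handpiece through (-50, 35, 50), (10, 5, 110), (70, -20, 210), (105, -35, 360) and then straight up. A metal pole stands at (180, -35). Go round in front of it, not through it.

How it is judged (in metres and radians):
At the end, for the whole second after the job is handed in: Bottom to top: pan within the table's rim (6 mm of centre), blue, yellow, red sieve, lid; each of the upper four within 5 mm of the axis of the piece below; all within 3 mm of full seating height, upright within 4 degrees, at rest (z of pan in the frame of vibrating_table between 0.045 and 0.051 m and horizontal distance between pan and vibrating_table below 0.006 m and angle between each of pan, fine_sieve, medium_sieve, coarse_sieve, lid's own z axis and vertical below 0.07 rad and linear speed of each of pan, fine_sieve, medium_sieve, coarse_sieve, lid below 0.02 m/s and z of fine_sieve in the frame of pan between 0.023 and 0.029 m and horizontal distance between fine_sieve and pan below 0.005 m and z of medium_sieve in the frame of fine_sieve between 0.027 and 0.033 m and horizontal distance between medium_sieve and fine_sieve below 0.005 m and z of coarse_sieve in the frame of medium_sieve between 0.027 and 0.033 m and horizontal distance between coarse_sieve and medium_sieve below 0.005 m and z of lid in the frame of coarse_sieve between 0.029 and 0.035 m and horizontal distance between lid and coarse_sieve below 0.005 m); the robot touches nothing.
It fails at once if a glass frit jar is shoved more than 20 mm or knocked over (distance of frit_jar_a from where it was at the start of the episode above 0.02 m or angle between frit_jar_a's own z axis and vertical above 0.3 rad).
It fails at once if the other glass frit jar is shoved more than 20 mm or knocked over (distance of frit_jar_b from where it was at the start of the episode above 0.02 m or angle between frit_jar_b's own z axis and vertical above 0.3 rad).
It fails at once if the small enamel jar is shoved more than 20 mm or knocked over (distance of enamel_jar from where it was at the start of the episode above 0.02 m or angle between enamel_jar's own z axis and vertical above 0.3 rad).
It also fails if it takes over 109 s, if anything falls off the work surface, if the arm or the gripper's body presses on something with over 40 N, if the wrist force passes 120 N, or if a joint passes its speed limit or range.

## Robot

A 6-joint arm with a two-finger parallel gripper is mounted at the origin on a cart in front of the work surface, level with it; the furniture and walls round the work are solid. World frame = base frame: x ahead of the robot, y to its left, z up, the work surface at z = 0. Lengths are in mm, angles in rad, forces in N, time in s.
With the tool pointing down it reaches from about 350 to 775 mm from the base axis. Payload 7.3 kg.
Tool frame: the origin (TCP) lies at the very end of the fingers, on their centre line; the grasp point (between the pads) lies 19 mm behind it; x points along the fingers, y is the direction in which the jaws open and shut, and the axes are right-handed (so a half turn about x gives the same grasp; the last joint's range is limited). The gripper opens to 92 mm and grips with 3 to 60 N. Pads are 19 mm wide; open, the fingers measure 130 mm over their backs; the gripper's body (75 mm by 190 mm) begins 47 mm behind the grasp point.
Start: joints at [1.14, 0.342, 1.524, -0, 1.275, -0.146], TCP at [147.492, 503.876, 226.741] pointing down, gripper open.
Joint ranges: [-2.53, 2.53], [-0.77, 2.02], [0.04, 2.7], [-1, 4.14], [0.28, 2.66], [-3.11, 3.11]. Speed limits (rad/s): [2.57, 2.57, 3.14, 3.14, 3.14, 3.14].

## Interface

Orientations are given as [roll, pitch, yaw] about the fixed x, y, z axes, in that order (R = Rz(yaw) Ry(pitch) Rx(roll)).
In Python, from plant import bot gives the robot as it stands.
- The arm moves only by the tool step_arm, never from a script. Its argument "targets" is a list that holds one entry, the list of rows, each a list of 4 numbers: the shift along the tool's x, y, z in m, then the turn about the tool's x in degrees. A call has exactly 5 rows; each row is the pose to reach, as a shift and turn from the pose measured when the call began, along the tool's axes at that moment; what a row does not reach only later rows make up. A row lasts 1/12 s, in which the tool goes at most 41.7 mm and 7.16 degrees, less where a joint would pass 70% of its speed; a pose out of reach is approached as far as the arm can. A call with a gripper value outside its range is refused whole. "jaw" is the closure, from 0 (fully open) to 1 (shut), set as the call begins (left out, the last holds). The fingers move at their own pace and stop on an object; the grip force is fixed at half the most. Time passes only in rows, so rows that repeat a pose let the fingers close, or fill a call up. It gives the time, the measured TCP pose, the force and the opening at its end, in the units of the state.
- bot.get_obs(): the state, without advancing time (a new reading comes with each control period).
- bot.capture(name): name is "scene" or "top" or "wrist"; returns a dict with "color" (400x640x3 uint8, red, green, blue), "depth" (400x640 float32, mm along the optical axis (not along the pixel's ray), 0 where there is no reading), "fov_y" (degrees; the focal length in pixels is half the picture's height over the tangent of half this angle, whatever the lens; pixels are square), "cx", "cy" (the principal point, pixels), "dist_coeffs" ([k1, k2, p1, p2, k3] as OpenCV has them; the pictures are not rectified), "rvec" (rotation vector, rad) and "tvec" (3), from world to camera coordinates, as OpenCV has them. Camera axes: x right, y down, z forward; pixel columns grow to the right and rows downward; lengths in mm; the calibration is good to about 2 mm. A picture is of the moment at which its call begins.
- bot.close_job(): hands the job in, once; it reports no verdict.
The state is a dict: "time": time; "joint_positions": joint angles; "dq": joint speeds; "tau": joint torques, N m; "tool_pos": TCP position; "tcp_rot": TCP orientation; "contact_force": force on the tool from outside, world axes, zero at the start; "moment": the same for the moment, N m; "grip_width": finger opening in mm.
Only numpy, scipy, OpenCV 4.12 (cv2) and the standard library are available. Lean on these libraries where they do the work, as an engineer would, in place of code of your own. Each camera call takes 0.05 s, during which the arm holds its last target. There are 200 camera calls.

## Working session

There is one attempt and no reset: what is moved stays moved. The work goes in short steps, Python scripts to look and compute and a tool call to move; the robot and the scene stay as the last step left them, time stands still between calls to the robot, and variables do not carry over. Pictures are saved under pics/ and viewed, about 12 in all and at most 16, crops included, and the job is handed in when it is done.

Besides the shell and the picture viewer there is one more tool, called as name(argument=value, ...), one argument or row to a line, values as JSON. step_arm: Moves the arm, as the interface text tells. Its arguments: {"type":"object","properties":{"targets":{"type":"array","items":{"type":"array","items":{"type":"array","items":{"type":"number"}}}},"jaw":{"type":"number"}},"required":["targets"]}

```bash
ls; mkdir -p pics
cat > h.py <<'E'
import numpy as np, cv2
from plant import bot
def cam(n):
    c=bot.capture(n); f=200/np.tan(np.radians(c['fov_y'])/2)
    c['K']=np.array([[f,0,c['cx']],[0,f,c['cy']],[0,0,1.]]); c['R']=cv2.Rodrigues(np.array(c['rvec'],float))[0]
    c['t']=np.array(c['tvec'],float).reshape(3); c['D']=np.array(c['dist_coeffs'],float); return c
def ray(c,uv):
    uv=np.array(uv,float).reshape(-1,1,2); n=cv2.undistortPoints(uv,c['K'],c['D']).reshape(-1,2)
    d=np.c_[n,np.ones(len(n))]@c['R']; return -c['R'].T@c['t'],d
def onz(c,uv,z):
    o,d=ray(c,uv); return o+d*((z-o[2])/d[:,2])[:,None]
def cloud(c):
    v,u=np.mgrid[0:400,0:640]; o,d=ray(c,np.c_[u.ravel(),v.ravel()]); 
    return (o+d*c['depth'].ravel()[:,None]).reshape(400,640,3)
def save(c,name,box=None,k=1):
    im=c['color'][...,::-1]
    if box: im=im[box[1]:box[3],box[0]:box[2]]
    cv2.imwrite('pics/'+name,cv2.resize(im,None,fx=k,fy=k))
E
python3 - <<'E'
from h import *
for n in('top','scene'):
    c=cam(n); save(c,n+'0.png'); print(n,-c['R'].T@c['t'],c['R'][2],c['fov_y'],c['D'])
print(bot.get_obs())
E
```

```text
pics
top [ 421.64119609   30.91868858 1012.48686551] [ 0.15653298  0.00180189 -0.98767109] 48.474650996348025 [-0.02377685  0.          0.          0.          0.        ]
scene [-77.35819293 680.179592   446.64875685] [ 0.65089225 -0.63274362 -0.4194935 ] 54.09885690614255 [-0.0583654  0.         0.         0.         0.       ]
{'time': 0.1, 'joint_positions': array([ 1.13999306e+00,  3.42683413e-01,  1.52491596e+00, -1.13759618e-05,
        1.27541033e+00, -1.45998337e-01]), 'dq': array([ 0.00076943, -0.00188624, -0.00328877,  0.00022014, -0.00202933,
       -0.00092753]), 'tau': array([ 1.03821516e-03, -4.32001376e+01, -2.44699162e+01,  7.18210987e-02,
        5.25767030e-02, -5.00266879e-05]), 'tool_pos': array([147.33667405, 503.52189473, 226.10063533]), 'tcp_rot': array([-1.70911789,  1.56937924, -1.9939195 ]), 'contact_force': array([ 0.77829797,  0.21931593, -0.06473752]), 'moment': array([-0.04326819,  0.01922939, -0.04924044]), 'grip_width': 91.94133153314372}
```

View pics/top0.png

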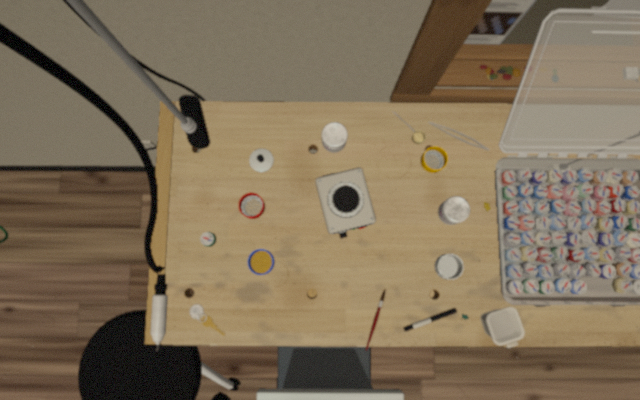

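View pics/scene0.png

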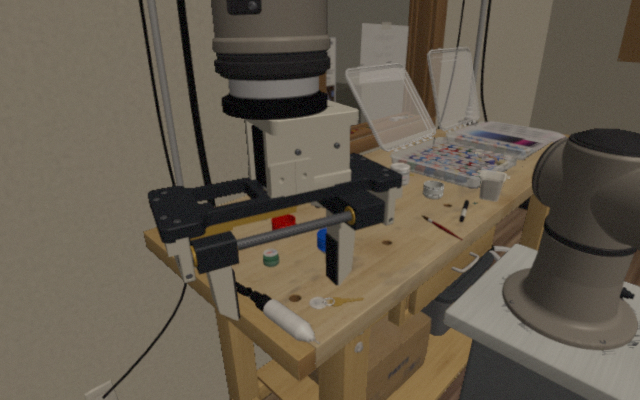

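The top view shows the table at (346,198), blue (261,262), red (252,206), lid (261,160), yellow (434,159), pan (449,266), and the jars at (456,210), (334,136) and (208,239). The scene view confirms the gripper hangs over the bench's left end.

```bash
cat > m.py <<'E'
from h import *
def fit(P):
    A=np.c_[2*P,np.ones(len(P))]; s=np.linalg.lstsq(A,(P**2).sum(1),rcond=None)[0]
    return s[:2],np.sqrt(s[2]+s[0]**2+s[1]**2)
def meas(c,uv,r,zlo,zhi,ztop):
    X=cloud(c); w=onz(c,[uv],ztop)[0]
    m=(np.hypot(X[...,0]-w[0],X[...,1]-w[1])<r)&(X[...,2]>zlo)&(X[...,2]<zhi)&(c['depth']>0)
    n,l,st,ce=cv2.connectedComponentsWithStats(m.astype(np.uint8))
    if n<2: return None
    cs,_=cv2.findContours(m.astype(np.uint8),cv2.RETR_EXTERNAL,cv2.CHAIN_APPROX_NONE)
    k=max(cs,key=len).reshape(-1,2); hull=cv2.convexHull(k).reshape(-1,2)
    e=onz(c,hull,ztop)[:,:2]; ce,rad=fit(e); return ce.round(1),rad.round(1),np.median(X[m][:,2]).round(1),m.sum()
E
python3 - <<'E'
from m import *
c=cam('top'); 
for n,uv,zl,zt,r in [('table',(346,198),45,53,50),('blue',(261,262),32,40,45),('red',(252,206),32,40,45),('lid',(261,160),8,13,45),('yel',(434,159),32,40,45),('pan',(449,266),28,36,45),('jarA',(456,210),50,58,45),('jarB',(334,136),50,58,45),('enam',(208,239),20,26,35)]:
    print(n,onz(c,[uv],zt)[0].round(),meas(c,uv,r,zl,zt+8,zt))
print(onz(c,[(320,399)],0), cam('wrist')['tvec'])
o,d=cam('wrist'),0; save(o,'w0.png')
print(o['R'],-o['R'].T@o['t'],o['fov_y'],o['D'])
E
```

```text
table [566. -33.  53.] (array([565.2, -31.2]), np.float64(39.3), np.float64(48.7), np.int64(977))
blue [427. 151.  40.] (array([428.2, 153.6]), np.float64(27.8), np.float64(39.1), np.int64(109))
red [549. 174.  40.] (array([552.2, 177.4]), np.float64(28.0), np.float64(38.9), np.int64(113))
lid [660. 160.  13.] (array([660.6, 160.9]), np.float64(27.7), np.float64(12.7), np.int64(398))
yel [ 658. -232.   40.] (array([ 660.3, -234.1]), np.float64(28.6), np.float64(38.2), np.int64(136))
pan [ 421. -258.   36.] (array([ 420.1, -259.9]), np.float64(28.3), np.float64(34.4), np.int64(130))
jarA [ 541. -271.   58.] (array([ 543.5, -271.5]), np.float64(29.0), np.float64(56.2), np.int64(564))
jarB [705.  -7.  58.] (array([709.2,  -5. ]), np.float64(29.0), np.float64(56.3), np.int64(520))
enam [477. 271.  26.] (array([477.9, 272.8]), np.float64(15.0), np.float64(25.2), np.int64(140))
[[ 1.34812573e+02  2.12960751e+01 -1.13686838e-13]] [-525.17837307  -32.92459056  390.00744032]
[[ 2.81334973e-01  9.59609622e-01 -8.09975365e-05]
 [ 9.25924404e-01 -2.71437090e-01  2.62651680e-01]
 [ 2.52021093e-01 -7.39681009e-02 -9.64890713e-01]] [ 79.99774838 523.99084887 384.89426114] 69.897381679909 [-0.01463552  0.          0.          0.          0.        ]
```

View pics/w0.png

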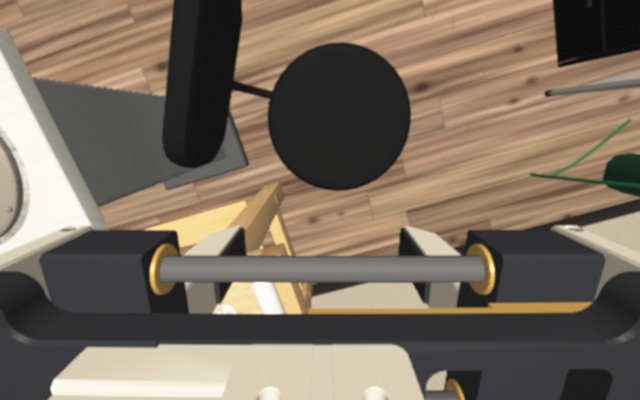

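The wrist camera looks down from the robot side of the gripper, and a point below the TCP sits near v≈200 when hovering. All heights and radii from the top view match the given sizes.

```bash
cat > go.py <<'E'
import sys
from h import *
from scipy.spatial.transform import Rotation as Ro
def pose():
    o=bot.get_obs(); return np.array(o['tool_pos']),Ro.from_euler('xyz',o['tcp_rot']).as_matrix(),o
def go(*pts,yaw=0.):
    # jaws (tool y) along world y turned by yaw (or its half-turn); print cumulative tool shifts
    p,R,o=pose(); print('t',round(o['time'],2),'tcp',p.round(1),'w',round(o['grip_width'],1),'F',np.round(o['contact_force'],1),'j',np.round(o['joint_positions'],2))
    y=np.array([-np.sin(yaw),np.cos(yaw),0]); l=R.T@y; a=np.degrees(np.arctan2(l[2],l[1])); a=(a+90)%180-90
    print('R',R.round(3).tolist(),'turn',round(a,1))
    for q in pts: print(q,'shift m',((R.T@(np.array(q,float)-p))/1000).round(4))
if __name__=='__main__':
    v=[float(x) for x in sys.argv[1:]]; go(*[v[i:i+3] for i in range(0,len(v),3)])
E
python3 go.py 350 300 226 450 0 226 420 -260 160
```

```text
t 0.25 tcp [147.4 503.7 226.4] w 92.1 F [-0.   0.1  0.2] j [ 1.14  0.34  1.52 -0.    1.28 -0.15]
R [[-0.0, 0.281, 0.96], [-0.001, 0.96, -0.281], [-1.0, -0.001, -0.0]] turn -16.3
[350.0, 300.0, 226.0] shift m [ 0.0005 -0.1386  0.2516]
[450.0, 0.0, 226.0] shift m [ 0.0006 -0.3984  0.4319]
[420.0, -260.0, 160.0] shift m [ 0.0668 -0.6563  0.4761]
```

step_arm(
  targets=[
    [[0, -0.02, 0.035, -4], [0, -0.04, 0.07, -8], [0, -0.06, 0.105, -12], [0, -0.08, 0.14, -16.3], [0, -0.098, 0.175, -16.3]],
  ],
  jaw=0.2,
)

```text
time: 0.67
tool_pos: [288.5, 358.8, 226.5]
tcp_rot: [-1.928, 1.57, -1.924]
contact_force: [0.4, 0.5, 0.2]
grip_width: 73.5
```

```bash
python3 go.py 350 300 226 450 0 226 420 -260 160
```

```text
t 0.67 tcp [288.5 358.8 226.5] w 73.5 F [0.4 0.5 0.2] j [ 0.73  0.22  1.69 -0.    1.23 -0.85]
R [[-0.0, -0.004, 1.0], [-0.001, 1.0, 0.004], [-1.0, -0.001, -0.0]] turn 0.2
[350.0, 300.0, 226.0] shift m [ 0.0005 -0.0591  0.0612]
[450.0, 0.0, 226.0] shift m [ 0.0007 -0.3595  0.1599]
[420.0, -260.0, 160.0] shift m [ 0.0669 -0.6194  0.1288]
```

step_arm(
  targets=[
    [[0, -0.035, 0.02, 0], [0, -0.07, 0.04, 0], [0, -0.108, 0.06, 0], [0, -0.147, 0.08, 0], [0, -0.185, 0.1, 0]],
  ],
)

```text
time: 1.08
tool_pos: [387.5, 176.5, 226.7]
tcp_rot: [-1.454, 1.57, -1.45]
contact_force: [1.4, 0.6, -0.6]
grip_width: 73.2
```

step_arm(
  targets=[
    [[0, -0.038, 0.012, 0], [0, -0.077, 0.024, 0], [0, -0.116, 0.036, 0], [0, -0.155, 0.048, 0], [0, -0.194, 0.06, 0]],
  ],
)

```text
time: 1.5
tool_pos: [448.5, -19.3, 227.0]
tcp_rot: [-0.951, 1.57, -0.947]
contact_force: [1.3, 0.6, 1.0]
grip_width: 73.4
```

step_arm(
  targets=[
    [[0.01, -0.04, 0, 0], [0.02, -0.08, -0.005, 0], [0.03, -0.12, -0.01, 0], [0.04, -0.16, -0.02, 0], [0.05, -0.195, -0.03, 0]],
  ],
)

```text
time: 1.92
tool_pos: [418.8, -216.6, 176.7]
tcp_rot: [-0.825, 1.569, -0.821]
contact_force: [1.2, -0.3, 0.3]
grip_width: 73.3
```

```bash
python3 go.py 420 -260 140
```

```text
t 1.92 tcp [ 418.8 -216.6  176.7] w 73.3 F [ 1.2 -0.3  0.3] j [-0.64  0.29  1.74 -0.    1.1  -2.21]
R [[0.001, -0.004, 1.0], [-0.001, 1.0, 0.004], [-1.0, -0.001, 0.001]] turn 0.2
[420.0, -260.0, 140.0] shift m [ 0.0367 -0.0433  0.001 ]
```

step_arm(
  targets=[
    [[0.012, -0.015, 0, 0], [0.025, -0.03, 0, 0], [0.037, -0.043, 0.001, 0.2], [0.037, -0.043, 0.001, 0.2], [0.037, -0.043, 0.001, 0.2]],
  ],
)

```text
time: 2.33
tool_pos: [419.6, -259.6, 139.2]
tcp_rot: [2.429, 1.57, 2.428]
contact_force: [-0.0, 0.8, 1.2]
grip_width: 73.6
```

```bash
cat >> m.py <<'E'
def meas2(zl,zt,name,R=45,up=8):
    c=cam('wrist'); p=np.array(bot.get_obs()['tool_pos'])
    uv=cv2.projectPoints(np.array([[p[0],p[1],zt]]),np.array(c['rvec'],float),c['t'],c['K'],c['D'])[0].ravel()
    save(c,name); print('expect px',uv.round()); print(meas(c,uv,R,zl,zt+up,zt))
E
python3 -c "
from m import *
meas2(26,36,'wpan.png')"; python3 go.py 420 -260 11
```

```text
expect px [322. 197.]
(array([ 420.6, -261. ]), np.float64(28.3), np.float64(35.9), np.int64(755))
t 2.38 tcp [ 420.  -259.3  139.8] w 73.2 F [-0.7  0.7 -1.4] j [-0.71  0.38  1.74  0.    1.03 -2.28]
R [[0.001, -0.0, 1.0], [-0.0, 1.0, 0.0], [-1.0, -0.0, 0.001]] turn 0.0
[420.0, -260.0, 11.0] shift m [ 0.1288 -0.0007 -0.    ]
```

View pics/wpan.png

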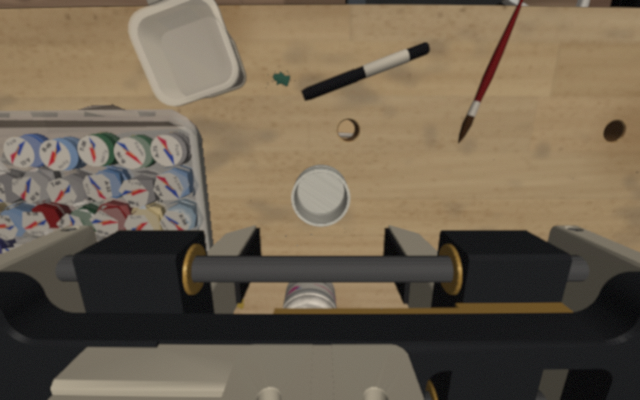

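The wrist picture shows the pan at (321,197), right under the TCP. This agrees with the top view to 1 mm.

step_arm(
  targets=[
    [[0.035, -0.001, 0, 0], [0.07, -0.0015, 0, 0], [0.1, -0.0015, 0.001, 0], [0.12, -0.0015, 0.001, 0], [0.129, -0.0015, 0.001, 0]],
  ],
)

```text
time: 2.8
tool_pos: [420.4, -259.1, 9.2]
tcp_rot: [2.348, 1.568, 2.35]
contact_force: [-0.4, 1.2, -0.0]
grip_width: 73.3
```

step_arm(
  targets=[
    [[0, 0, 0, 0], [0, 0, 0, 0], [0, 0, 0, 0], [0, 0, 0, 0], [0, 0, 0, 0]],
  ],
  jaw=1,
)

```text
time: 3.22
tool_pos: [421.4, -259.6, 10.7]
tcp_rot: [-0.017, 1.57, -0.015]
contact_force: [-0.2, 0.8, 5.7]
grip_width: 56.2
```

step_arm(
  targets=[
    [[-0.01, 0, 0, 0], [-0.04, 0, 0, 0], [-0.08, 0, 0, 0], [-0.11, 0, 0, 0], [-0.14, 0, 0, 0]],
  ],
)

```text
time: 3.63
tool_pos: [421.2, -259.6, 153.7]
tcp_rot: [-0.54, 1.569, -0.538]
contact_force: [1.4, -0.1, -1.3]
grip_width: 56.0
```

```bash
python3 go.py 565 -31 160
```

```text
t 3.63 tcp [ 421.2 -259.6  153.7] w 56.0 F [ 1.4 -0.1 -1.3] j [-0.71  0.36  1.72  0.    1.06 -2.28]
R [[0.002, -0.001, 1.0], [-0.001, 1.0, 0.001], [-1.0, -0.001, 0.002]] turn 0.1
[565.0, -31.0, 160.0] shift m [-0.0063  0.2284  0.1442]
```

Run:
```python
from m import *
c=cam('top'); save(c,'t1.png',(296,148,396,248),5)
for zl in (50.5,51.5): print(meas(c,(346,198),50,zl,60,53))
g=cv2.cvtColor(c['color'],cv2.COLOR_RGB2GRAY)[150:250,296:396]
m=((g<60)*255).astype(np.uint8); cs,_=cv2.findContours(m,0,1)
for k in cs:
    if len(k)>25:
        k=k.reshape(-1,2)+[296,150]; print(len(k),k.mean(0)); h=cv2.convexHull(k).reshape(-1,2)
        for z in(48,53): print(z,fit(onz(c,h,z)[:,:2]))
```

```text
(array([565.4, -30.9]), np.float64(37.4), np.float64(52.0), np.int64(259))
(array([573.8, -37. ]), np.float64(28.0), np.float64(52.8), np.int64(166))
69 [345.66666667 198.73913043]
48 (array([565.51620613, -32.65992742]), np.float64(26.954949006587167))
53 (array([564.77034314, -32.33032928]), np.float64(26.81521175370704))
```

View pics/t1.png

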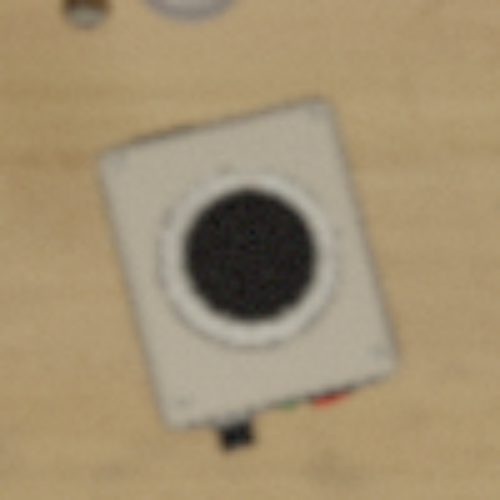

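The crop shows the platform's black disc with its ring; the ring fit has a radius of 37.4 mm against the 37.5 given, and the centre is about (565.4, -31.5).

step_arm(
  targets=[
    [[0, 0.03, 0.02, 0], [0, 0.065, 0.04, 0], [0, 0.1, 0.06, 0], [0, 0.135, 0.08, 0], [0, 0.17, 0.1, 0]],
  ],
)

```text
time: 4.1
tool_pos: [523.6, -89.7, 159.9]
tcp_rot: [-0.66, 1.558, -0.659]
contact_force: [-0.0, -0.7, -0.9]
grip_width: 56.0
```

step_arm(
  targets=[
    [[0.01, 0.03, 0.02, 0], [0.025, 0.055, 0.04, 0], [0.04, 0.058, 0.045, 0], [0.05, 0.058, 0.045, 0], [0.05, 0.058, 0.045, 0]],
  ],
)

```text
time: 4.52
tool_pos: [567.4, -31.7, 108.0]
tcp_rot: [-0.932, 1.562, -0.93]
contact_force: [-1.1, -0.2, -1.5]
grip_width: 56.0
```

```bash
python3 go.py 566 -31.5 58.5
```

```text
t 4.52 tcp [567.4 -31.7 108. ] w 56.0 F [-1.1 -0.2 -1.5] j [-0.19  0.53  1.57 -0.01  1.03 -1.76]
R [[0.005, -0.002, 1.0], [-0.007, 1.0, 0.002], [-1.0, -0.007, 0.005]] turn 0.1
[566.0, -31.5, 58.5] shift m [ 0.0495  0.0005 -0.0016]
```

step_arm(
  targets=[
    [[0.015, 0.0005, -0.0015, 0], [0.03, 0.0005, -0.0015, 0], [0.04, 0.0005, -0.0015, 0], [0.045, 0.0005, -0.0015, 0], [0.048, 0.0005, -0.0015, 0]],
  ],
)

```text
time: 4.93
tool_pos: [565.8, -32.4, 60.0]
tcp_rot: [-0.96, 1.562, -0.959]
contact_force: [0.0, 0.6, -0.3]
grip_width: 56.3
```

step_arm(
  targets=[
    [[0, 0, 0, 0], [0, 0, 0, 0], [0.001, 0, 0, 0], [0.001, 0, 0, 0], [0.001, 0, 0, 0]],
  ],
)

```text
time: 5.35
tool_pos: [566.0, -32.4, 59.4]
tcp_rot: [-0.913, 1.561, -0.912]
contact_force: [0.9, 0.2, -0.8]
grip_width: 56.2
```

```bash
python3 go.py 566 -31.5 58.5
```

```text
t 5.35 tcp [566.  -32.4  59.4] w 56.2 F [ 0.9  0.2 -0.8] j [-0.19  0.6   1.62 -0.01  0.92 -1.76]
R [[0.006, -0.001, 1.0], [-0.007, 1.0, 0.001], [-1.0, -0.007, 0.006]] turn 0.1
[566.0, -31.5, 58.5] shift m [ 0.0009  0.0009 -0.    ]
```

step_arm(
  targets=[
    [[0.0005, 0.0005, 0, 0], [0.0005, 0.0005, 0, 0], [0.0005, 0.0005, 0, 0], [0.0005, 0.0005, 0, 0], [0.0005, 0.0005, 0, 0]],
  ],
  jaw=0.2,
)

```text
time: 5.77
tool_pos: [566.1, -31.9, 59.0]
tcp_rot: [-0.9, 1.561, -0.899]
contact_force: [-0.5, 0.4, 0.7]
grip_width: 73.3
```

step_arm(
  targets=[
    [[-0.01, 0, 0, 0], [-0.03, 0, 0, 0], [-0.06, 0, 0, 0], [-0.08, 0, 0, 0], [-0.095, 0, 0, 0]],
  ],
)

```text
time: 6.18
tool_pos: [566.4, -31.3, 157.1]
tcp_rot: [-0.716, 1.559, -0.715]
contact_force: [1.0, -0.3, 0.4]
grip_width: 73.5
```

```bash
python3 -c "
from m import *
meas2(76,84,'wpan2.png')"; python3 go.py 428 153.6 140
```

```text
expect px [322. 206.]
(array([565.6, -32. ]), np.float64(28.2), np.float64(84.0), np.int64(905))
t 6.23 tcp [567.6 -31.5 159.5] w 73.3 F [ 1.1 -1.2  2. ] j [-0.19  0.47  1.51 -0.01  1.14 -1.76]
R [[0.013, -0.001, 1.0], [-0.009, 1.0, 0.001], [-1.0, -0.009, 0.013]] turn 0.1
[428.0, 153.6, 140.0] shift m [ 0.016   0.1854 -0.1396]
```

View pics/wpan2.png

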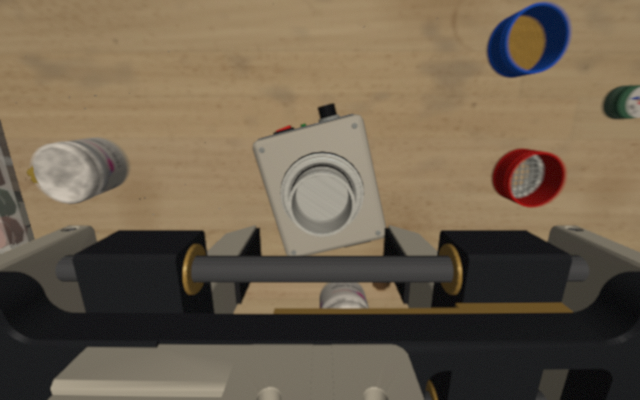

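The pan is seated in the rim: the image shows it at about (322,195), the rim is at z = 84.0 and the centre at (565.6, -32.0). Next is blue.

step_arm(
  targets=[
    [[0, 0.03, -0.023, 0], [0.004, 0.062, -0.047, 0], [0.008, 0.094, -0.071, 0], [0.012, 0.126, -0.095, 0], [0.014, 0.156, -0.118, 0]],
  ],
)

```text
time: 6.65
tool_pos: [447.8, 125.5, 142.4]
tcp_rot: [-0.597, 1.555, -0.596]
contact_force: [1.1, 0.5, 0.3]
grip_width: 73.1
```

step_arm(
  targets=[
    [[0, 0.015, -0.011, 0], [0, 0.026, -0.02, 0], [0, 0.029, -0.022, 0], [0, 0.029, -0.022, 0], [0, 0.029, -0.022, 0]],
  ],
)

```text
time: 7.07
tool_pos: [426.5, 154.1, 142.1]
tcp_rot: [-0.575, 1.554, -0.574]
contact_force: [0.2, -0.9, 0.0]
grip_width: 73.3
```

```bash
python3 -c "
from m import *
meas2(30,40,'wblue.png')"; python3 go.py 428 153.6 13
```

```text
expect px [322. 195.]
(array([428.1, 153.3]), np.float64(28.3), np.float64(39.8), np.int64(768))
t 7.12 tcp [426.6 153.9 142. ] w 73.3 F [-0.1 -0.  -0.3] j [ 0.18  0.3   1.84 -0.01  0.98 -1.38]
R [[0.014, 0.0, 1.0], [-0.009, 1.0, 0.0], [-1.0, -0.009, 0.014]] turn 0.0
[428.0, 153.6, 13.0] shift m [ 0.129   0.0009 -0.0004]
```

step_arm(
  targets=[
    [[0.035, 0.0005, -0.0004, 0], [0.07, 0.0005, -0.0004, 0], [0.1, 0.0005, -0.0004, 0], [0.12, 0.0005, -0.0004, 0], [0.128, 0.0005, -0.0004, 0]],
  ],
)

```text
time: 7.53
tool_pos: [427.1, 151.9, 11.3]
tcp_rot: [-0.814, 1.557, -0.815]
contact_force: [0.2, -0.9, -0.5]
grip_width: 73.6
```

step_arm(
  targets=[
    [[0, 0, 0, 0], [0, 0, 0, 0], [0, 0, 0, 0], [0, 0, 0, 0], [0, 0, 0, 0]],
  ],
  jaw=1,
)

```text
time: 7.95
tool_pos: [427.9, 152.0, 12.3]
tcp_rot: [-0.684, 1.556, -0.686]
contact_force: [1.1, -0.9, 2.0]
grip_width: 55.8
```

step_arm(
  targets=[
    [[-0.01, 0, 0, 0], [-0.04, 0, 0, 0], [-0.08, 0, 0, 0], [-0.115, 0, 0, 0], [-0.115, 0, 0, 0]],
  ],
)

```text
time: 8.37
tool_pos: [430.3, 154.1, 134.0]
tcp_rot: [-0.282, 1.546, -0.283]
contact_force: [1.4, 0.3, -0.7]
grip_width: 55.7
```

```bash
python3 go.py 565.5 -32 128
```

```text
t 8.37 tcp [430.3 154.1 134. ] w 55.7 F [ 1.4  0.3 -0.7] j [ 0.18  0.31  1.85 -0.01  0.95 -1.38]
R [[0.024, 0.001, 1.0], [-0.007, 1.0, -0.001], [-1.0, -0.007, 0.024]] turn -0.1
[565.5, -32.0, 128.0] shift m [ 0.0106 -0.1858  0.1353]
```

step_arm(
  targets=[
    [[0, -0.03, 0.022, 0], [0.002, -0.062, 0.045, 0], [0.002, -0.095, 0.069, 0], [0.003, -0.125, 0.091, 0], [0.003, -0.15, 0.11, 0]],
  ],
)

```text
time: 8.78
tool_pos: [541.2, 1.7, 135.0]
tcp_rot: [-0.286, 1.544, -0.288]
contact_force: [0.4, 0.4, -2.5]
grip_width: 56.0
```

step_arm(
  targets=[
    [[0, -0.018, 0.012, 0], [0, -0.03, 0.02, 0], [0, -0.034, 0.023, 0], [0, -0.034, 0.023, 0], [0, -0.034, 0.023, 0]],
  ],
)

```text
time: 9.2
tool_pos: [563.3, -31.3, 135.7]
tcp_rot: [-0.274, 1.546, -0.276]
contact_force: [-0.3, -0.4, 0.1]
grip_width: 56.1
```

```bash
python3 go.py 565.5 -32 87.5
```

```text
t 9.2 tcp [563.3 -31.3 135.7] w 56.1 F [-0.3 -0.4  0.1] j [-0.19  0.49  1.57 -0.    1.06 -1.76]
R [[0.024, 0.002, 1.0], [-0.007, 1.0, -0.001], [-1.0, -0.007, 0.024]] turn -0.1
[565.5, -32.0, 87.5] shift m [ 0.0482 -0.0003  0.001 ]
```

step_arm(
  targets=[
    [[0.015, 0, 0.001, 0], [0.03, 0, 0.001, 0], [0.04, 0, 0.001, 0], [0.045, 0, 0.001, 0], [0.047, 0, 0.001, 0]],
  ],
)

```text
time: 9.62
tool_pos: [564.7, -30.7, 88.0]
tcp_rot: [-0.278, 1.547, -0.279]
contact_force: [-0.2, 0.1, -1.8]
grip_width: 55.8
```

step_arm(
  targets=[
    [[0, 0, 0, 0], [0, 0, 0, 0], [0, 0, 0, 0], [0, 0, 0, 0], [0, 0, 0, 0]],
  ],
)

```text
time: 10.03
tool_pos: [565.0, -30.8, 88.5]
tcp_rot: [-0.275, 1.546, -0.275]
contact_force: [-0.2, -0.1, -1.4]
grip_width: 55.6
```

```bash
python3 go.py 565.5 -32 87
```

```text
t 10.03 tcp [565.  -30.8  88.5] w 55.6 F [-0.2 -0.1 -1.4] j [-0.19  0.55  1.61 -0.    0.96 -1.76]
R [[0.023, 0.0, 1.0], [-0.007, 1.0, -0.0], [-1.0, -0.007, 0.023]] turn -0.0
[565.5, -32.0, 87.0] shift m [ 0.0015 -0.0012  0.0005]
```

step_arm(
  targets=[
    [[0, -0.0012, 0.0005, 0], [0.001, -0.0012, 0.0005, 0], [0.0017, -0.0012, 0.0005, 0], [0.0017, -0.0012, 0.0005, 0], [0.0017, -0.0012, 0.0005, 0]],
  ],
)

```text
time: 10.45
tool_pos: [565.5, -32.0, 86.7]
tcp_rot: [-0.274, 1.547, -0.274]
contact_force: [-0.5, 0.5, -1.1]
grip_width: 55.7
```

step_arm(
  targets=[
    [[0, 0, 0, 0], [0, 0, 0, 0], [0, 0, 0, 0], [0, 0, 0, 0], [0, 0, 0, 0]],
  ],
  jaw=0.2,
)

```text
time: 10.87
tool_pos: [565.5, -32.0, 86.8]
tcp_rot: [-0.274, 1.546, -0.274]
contact_force: [-0.3, -0.3, 0.6]
grip_width: 73.4
```

step_arm(
  targets=[
    [[-0.01, 0, 0, 0], [-0.03, 0, 0, 0], [-0.06, 0, 0, 0], [-0.09, 0, 0, 0], [-0.09, 0, 0, 0]],
  ],
)

```text
time: 11.28
tool_pos: [566.4, -31.9, 183.7]
tcp_rot: [-0.247, 1.535, -0.247]
contact_force: [1.6, -0.6, 1.5]
grip_width: 73.5
```

```bash
python3 -c "
from m import *
meas2(106,114,'wblue2.png')"; python3 go.py 660 -234 140
```

```text
expect px [322. 203.]
(array([565.6, -31.6]), np.float64(28.3), np.float64(113.9), np.int64(950))
t 11.33 tcp [565.3 -31.7 181. ] w 73.1 F [ 0.3 -0.2 -0.8] j [-0.19  0.44  1.51 -0.    1.16 -1.76]
R [[0.031, 0.0, 1.0], [-0.008, 1.0, -0.0], [-0.999, -0.008, 0.031]] turn -0.0
[660.0, -234.0, 140.0] shift m [ 0.0455 -0.2019  0.0934]
```

View pics/wblue2.png

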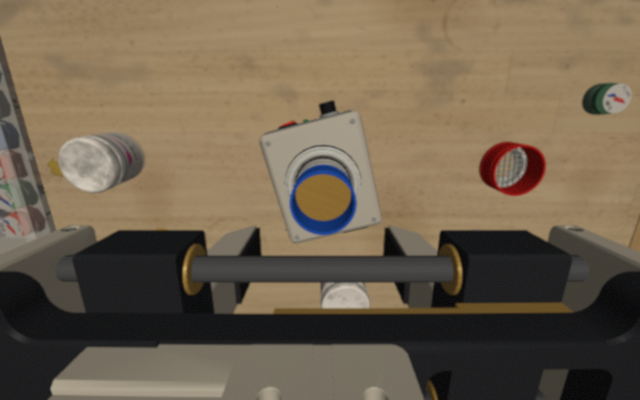

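Blue is seated: its rim is at z = 113.9 and its centre at (565.6, -31.6); the image shows it level at (323,198). Next is yellow.

step_arm(
  targets=[
    [[0.002, -0.036, 0.017, 0], [0.006, -0.073, 0.034, 0], [0.012, -0.11, 0.05, 0], [0.02, -0.145, 0.067, 0], [0.03, -0.18, 0.083, 0]],
  ],
)

```text
time: 11.75
tool_pos: [649.6, -213.7, 154.6]
tcp_rot: [-0.251, 1.539, -0.251]
contact_force: [1.1, 0.8, -0.5]
grip_width: 73.4
```

step_arm(
  targets=[
    [[0.008, -0.015, 0.007, 0], [0.012, -0.021, 0.009, 0], [0.012, -0.021, 0.009, 0], [0.012, -0.021, 0.009, 0], [0.012, -0.021, 0.009, 0]],
  ],
)

```text
time: 12.17
tool_pos: [658.8, -233.1, 143.6]
tcp_rot: [-0.238, 1.539, -0.237]
contact_force: [-0.1, -0.2, 0.5]
grip_width: 73.6
```

```bash
python3 -c "
from m import *
meas2(30,40,'wyel.png')"; python3 go.py 660 -234 13
```

```text
expect px [322. 193.]
(array([ 661.4, -235.4]), np.float64(28.4), np.float64(39.8), np.int64(783))
t 12.22 tcp [ 659.  -233.1  144.1] w 73.8 F [ 0.4 -0.  -0. ] j [-0.45  0.71  1.13  0.01  1.27 -2.03]
R [[0.032, -0.001, 0.999], [-0.008, 1.0, 0.001], [-0.999, -0.008, 0.032]] turn 0.1
[660.0, -234.0, 13.0] shift m [ 1.31e-01  1.00e-04 -3.20e-03]
```

step_arm(
  targets=[
    [[0.035, -0.001, -0.002, 0], [0.07, -0.001, -0.002, 0], [0.1, -0.001, -0.002, 0], [0.12, -0.001, -0.002, 0], [0.13, -0.001, -0.002, 0]],
  ],
)

```text
time: 12.63
tool_pos: [659.7, -233.0, 11.5]
tcp_rot: [-0.211, 1.542, -0.208]
contact_force: [0.1, -0.3, -0.5]
grip_width: 73.4
```

step_arm(
  targets=[
    [[0, 0, 0, 0], [0, 0, 0, 0], [0, 0, 0, 0], [0, 0, 0, 0], [0, 0, 0, 0]],
  ],
  jaw=1,
)

```text
time: 13.05
tool_pos: [660.8, -233.3, 13.6]
tcp_rot: [-0.229, 1.539, -0.226]
contact_force: [0.4, 0.4, 3.5]
grip_width: 56.2
```

step_arm(
  targets=[
    [[-0.02, 0, 0, 0], [-0.05, 0, 0, 0], [-0.085, 0, 0, 0], [-0.115, 0, 0, 0], [-0.125, 0, 0, 0]],
  ],
)

```text
time: 13.47
tool_pos: [659.0, -233.5, 145.3]
tcp_rot: [-0.283, 1.529, -0.281]
contact_force: [0.8, 0.0, -0.1]
grip_width: 56.1
```

step_arm(
  targets=[
    [[-0.01, 0, 0, 0], [-0.02, 0, 0, 0], [-0.024, 0, 0, 0], [-0.024, 0, 0, 0], [-0.024, 0, 0, 0]],
  ],
)

```text
time: 13.88
tool_pos: [657.6, -233.0, 167.9]
tcp_rot: [-0.273, 1.531, -0.271]
contact_force: [0.1, -1.2, -0.3]
grip_width: 56.1
```

```bash
python3 go.py 565.5 -32 160
```

```text
t 13.88 tcp [ 657.6 -233.   167.9] w 56.1 F [ 0.1 -1.2 -0.3] j [-0.45  0.69  1.11  0.01  1.31 -2.03]
R [[0.038, -0.003, 0.999], [-0.011, 1.0, 0.003], [-0.999, -0.011, 0.038]] turn 0.2
[565.5, -32.0, 160.0] shift m [ 0.0023  0.2013 -0.0917]
```

step_arm(
  targets=[
    [[0, 0.036, -0.016, 0], [0, 0.073, -0.033, 0], [0, 0.11, -0.05, 0], [0, 0.147, -0.067, 0], [0, 0.175, -0.08, 0]],
  ],
)

```text
time: 14.3
tool_pos: [574.7, -55.5, 161.3]
tcp_rot: [-0.26, 1.536, -0.257]
contact_force: [1.0, -0.3, -0.8]
grip_width: 56.0
```

step_arm(
  targets=[
    [[0.005, 0.016, -0.007, 0], [0.008, 0.025, -0.011, 0], [0.008, 0.025, -0.011, 0], [0.008, 0.025, -0.011, 0], [0.008, 0.025, -0.011, 0]],
  ],
)

```text
time: 14.72
tool_pos: [564.7, -31.9, 152.5]
tcp_rot: [-0.271, 1.535, -0.269]
contact_force: [0.4, -0.4, -0.2]
grip_width: 55.9
```

```bash
python3 go.py 565.5 -32 118.5
```

```text
t 14.72 tcp [564.7 -31.9 152.5] w 55.9 F [ 0.4 -0.4 -0.2] j [-0.19  0.46  1.55 -0.    1.09 -1.76]
R [[0.034, -0.002, 0.999], [-0.009, 1.0, 0.003], [-0.999, -0.01, 0.034]] turn 0.2
[565.5, -32.0, 118.5] shift m [ 0.034   0.0002 -0.0003]
```

step_arm(
  targets=[
    [[0.012, 0, 0, 0], [0.024, 0, 0, 0], [0.031, 0, 0, 0], [0.033, 0, 0, 0], [0.033, 0, 0, 0]],
  ],
)

```text
time: 15.13
tool_pos: [565.8, -33.0, 118.9]
tcp_rot: [-0.276, 1.536, -0.274]
contact_force: [-0.2, -0.3, -0.4]
grip_width: 56.0
```

```bash
python3 go.py 565.5 -32 117.8
```

```text
t 15.13 tcp [565.8 -33.  118.9] w 56.0 F [-0.2 -0.3 -0.4] j [-0.19  0.5   1.59 -0.    1.02 -1.76]
R [[0.033, -0.001, 0.999], [-0.009, 1.0, 0.002], [-0.999, -0.009, 0.033]] turn 0.1
[565.5, -32.0, 117.8] shift m [ 0.0011  0.001  -0.0004]
```

step_arm(
  targets=[
    [[0, 0.001, -0.0003, 0], [0.001, 0.001, -0.0003, 0], [0.0013, 0.001, -0.0003, 0], [0.0013, 0.001, -0.0003, 0], [0.0013, 0.001, -0.0003, 0]],
  ],
)

```text
time: 15.55
tool_pos: [565.8, -32.0, 117.9]
tcp_rot: [-0.276, 1.535, -0.274]
contact_force: [-0.5, -0.2, -0.5]
grip_width: 56.1
```

step_arm(
  targets=[
    [[0, 0, 0, 0], [0, 0, 0, 0], [0, 0, 0, 0], [0, 0, 0, 0], [0, 0, 0, 0]],
  ],
  jaw=0.2,
)

```text
time: 15.97
tool_pos: [565.9, -32.0, 118.0]
tcp_rot: [-0.276, 1.535, -0.274]
contact_force: [-0.3, -0.9, 0.4]
grip_width: 73.1
```

step_arm(
  targets=[
    [[-0.01, 0, -0.0003, 0], [-0.03, 0, -0.001, 0], [-0.06, 0, -0.002, 0], [-0.075, 0, -0.0025, 0], [-0.075, 0, -0.0025, 0]],
  ],
)

```text
time: 16.38
tool_pos: [562.7, -31.6, 197.7]
tcp_rot: [-0.261, 1.527, -0.259]
contact_force: [0.3, 0.7, -0.7]
grip_width: 73.5
```

```bash
python3 -c "
from m import *
meas2(136,144,'wyel2.png')"; python3 go.py 552 177 197
```

```text
expect px [322. 209.]
(array([566.8, -32.2]), np.float64(28.4), np.float64(143.8), np.int64(1130))
t 16.43 tcp [561.8 -31.5 195.4] w 73.5 F [-0.  -0.2 -0.2] j [-0.19  0.41  1.5  -0.    1.18 -1.76]
R [[0.039, -0.001, 0.999], [-0.011, 1.0, 0.002], [-0.999, -0.011, 0.039]] turn 0.1
[552.0, 177.0, 197.0] shift m [-0.0042  0.2085 -0.0093]
```

View pics/wyel2.png

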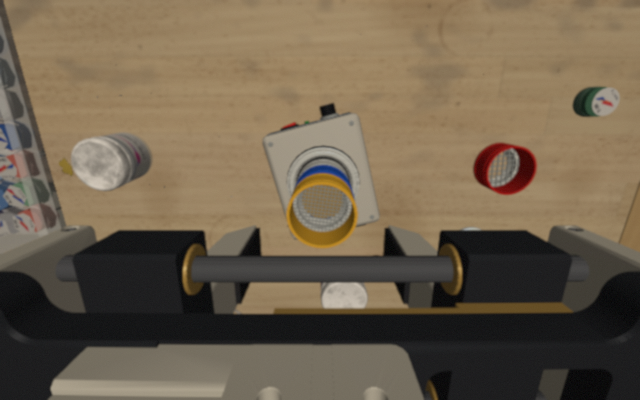

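Yellow is seated: rim at z = 143.8, centre at (566.8, -32.2). Next is red.

step_arm(
  targets=[
    [[0, 0.035, -0.002, 0], [0, 0.073, -0.004, 0], [0, 0.112, -0.005, 0], [0.01, 0.15, -0.007, 0], [0.025, 0.185, -0.009, 0]],
  ],
)

```text
time: 16.85
tool_pos: [553.4, 155.3, 168.3]
tcp_rot: [-0.245, 1.529, -0.243]
contact_force: [0.6, 0.3, -0.1]
grip_width: 73.4
```

step_arm(
  targets=[
    [[0.01, 0.016, 0, 0], [0.02, 0.023, 0, 0], [0.022, 0.023, 0, 0], [0.022, 0.023, 0, 0], [0.022, 0.023, 0, 0]],
  ],
)

```text
time: 17.27
tool_pos: [554.6, 176.7, 146.1]
tcp_rot: [-0.257, 1.529, -0.257]
contact_force: [0.0, 0.4, -0.4]
grip_width: 73.4
```

```bash
python3 -c "
from m import *
meas2(30,40,'wred.png')"; python3 go.py 552.2 177.4 13
```

```text
expect px [322. 192.]
(array([552.5, 177.6]), np.float64(28.4), np.float64(39.9), np.int64(760))
t 17.32 tcp [554.8 176.6 146.6] w 73.8 F [-0.4  0.2  0.1] j [ 0.19  0.5   1.51 -0.02  1.09 -1.38]
R [[0.041, 0.0, 0.999], [-0.01, 1.0, 0.0], [-0.999, -0.01, 0.041]] turn 0.0
[552.2, 177.4, 13.0] shift m [ 0.1333  0.0022 -0.0081]
```

step_arm(
  targets=[
    [[0.035, 0.002, -0.004, 0], [0.07, 0.002, -0.008, 0], [0.1, 0.002, -0.008, 0], [0.123, 0.002, -0.008, 0], [0.132, 0.002, -0.008, 0]],
  ],
)

```text
time: 17.73
tool_pos: [551.1, 175.5, 11.8]
tcp_rot: [-0.293, 1.532, -0.296]
contact_force: [-0.5, -0.6, 0.5]
grip_width: 73.3
```

step_arm(
  targets=[
    [[0, 0, 0, 0], [0, 0, 0, 0], [0, 0, 0, 0], [0, 0, 0, 0], [0, 0, 0, 0]],
  ],
  jaw=1,
)

```text
time: 18.15
tool_pos: [552.3, 175.6, 13.5]
tcp_rot: [-0.263, 1.529, -0.265]
contact_force: [0.6, -1.1, 3.1]
grip_width: 56.0
```

step_arm(
  targets=[
    [[-0.02, 0, -0.001, 0], [-0.055, 0, -0.002, 0], [-0.09, 0, -0.004, 0], [-0.125, 0, -0.005, 0], [-0.15, 0, -0.006, 0]],
  ],
)

```text
time: 18.57
tool_pos: [540.8, 177.5, 167.2]
tcp_rot: [-0.22, 1.525, -0.222]
contact_force: [0.9, 0.4, -1.2]
grip_width: 56.1
```

step_arm(
  targets=[
    [[-0.015, 0, 0, 0], [-0.028, 0, -0.001, 0], [-0.032, 0, -0.001, 0], [-0.032, 0, -0.001, 0], [-0.032, 0, -0.001, 0]],
  ],
)

```text
time: 18.98
tool_pos: [538.1, 177.8, 198.7]
tcp_rot: [-0.226, 1.526, -0.228]
contact_force: [0.5, 0.6, -1.2]
grip_width: 55.6
```

```bash
python3 go.py 566 -32 190
```

```text
t 18.98 tcp [538.1 177.8 198.7] w 55.6 F [ 0.5  0.6 -1.2] j [ 0.19  0.42  1.49 -0.02  1.19 -1.37]
R [[0.044, 0.002, 0.999], [-0.01, 1.0, -0.001], [-0.999, -0.01, 0.044]] turn -0.1
[566.0, -32.0, 190.0] shift m [ 0.012  -0.2097  0.0278]
```

step_arm(
  targets=[
    [[0, -0.036, 0.005, 0], [0, -0.075, 0.01, 0], [0, -0.115, 0.015, 0], [0, -0.154, 0.021, 0], [0.002, -0.186, 0.025, 0]],
  ],
)

```text
time: 19.4
tool_pos: [562.5, -10.7, 198.5]
tcp_rot: [-0.239, 1.527, -0.241]
contact_force: [0.2, 0.8, -1.3]
grip_width: 56.1
```

step_arm(
  targets=[
    [[0.005, -0.016, 0.002, 0], [0.008, -0.023, 0.002, 0], [0.008, -0.023, 0.002, 0], [0.008, -0.023, 0.002, 0], [0.008, -0.023, 0.002, 0]],
  ],
)

```text
time: 19.82
tool_pos: [564.5, -32.5, 190.4]
tcp_rot: [-0.23, 1.528, -0.231]
contact_force: [0.7, 0.8, -1.2]
grip_width: 55.9
```

```bash
python3 go.py 566 -32 148.5
```

```text
t 19.82 tcp [564.5 -32.5 190.4] w 55.9 F [ 0.7  0.8 -1.2] j [-0.19  0.42  1.51 -0.    1.17 -1.76]
R [[0.041, 0.001, 0.999], [-0.01, 1.0, -0.001], [-0.999, -0.01, 0.041]] turn -0.0
[566.0, -32.0, 148.5] shift m [ 0.042   0.0009 -0.0003]
```

step_arm(
  targets=[
    [[0.012, 0.001, 0, 0], [0.024, 0.001, 0, 0], [0.035, 0.001, 0, 0], [0.04, 0.001, 0, 0], [0.041, 0.001, 0, 0]],
  ],
)

```text
time: 20.23
tool_pos: [565.9, -30.6, 148.7]
tcp_rot: [-0.23, 1.53, -0.23]
contact_force: [-0.2, 0.3, -0.9]
grip_width: 56.2
```

```bash
python3 go.py 566 -32 147.8
```

```text
t 20.23 tcp [565.9 -30.6 148.7] w 56.2 F [-0.2  0.3 -0.9] j [-0.19  0.47  1.56 -0.    1.08 -1.76]
R [[0.04, -0.0, 0.999], [-0.009, 1.0, 0.001], [-0.999, -0.009, 0.04]] turn 0.0
[566.0, -32.0, 147.8] shift m [ 0.001  -0.0013  0.0001]
```

step_arm(
  targets=[
    [[0, -0.0013, 0.0003, 0], [0.001, -0.0013, 0.0003, 0], [0.001, -0.0013, 0.0003, 0], [0.001, -0.0013, 0.0003, 0], [0.001, -0.0013, 0.0003, 0]],
  ],
)

```text
time: 20.65
tool_pos: [566.4, -32.0, 148.2]
tcp_rot: [-0.229, 1.529, -0.229]
contact_force: [-0.4, -0.3, -0.7]
grip_width: 56.1
```

step_arm(
  targets=[
    [[0, 0, 0, 0], [0, 0, 0, 0], [0, 0, 0, 0], [0, 0, 0, 0], [0, 0, 0, 0]],
  ],
  jaw=0.2,
)

```text
time: 21.07
tool_pos: [566.4, -32.0, 148.3]
tcp_rot: [-0.229, 1.529, -0.228]
contact_force: [0.1, -0.1, -0.0]
grip_width: 73.4
```

step_arm(
  targets=[
    [[-0.01, 0, -0.0004, 0], [-0.03, 0, -0.0012, 0], [-0.06, 0, -0.0024, 0], [-0.075, 0, -0.003, 0], [-0.075, 0, -0.003, 0]],
  ],
)

```text
time: 21.48
tool_pos: [562.1, -31.6, 227.9]
tcp_rot: [-0.224, 1.521, -0.223]
contact_force: [0.6, 0.8, 0.4]
grip_width: 73.4
```

```bash
python3 -c "
from m import *
meas2(166,174,'wred2.png')"; python3 go.py 660.6 161 220 660.6 161 140
```

```text
expect px [322. 209.]
(array([566.4, -31.5]), np.float64(28.4), np.float64(173.7), np.int64(1130))
t 21.53 tcp [561.2 -31.5 225.6] w 73.4 F [ 0.2  1.2 -0.4] j [-0.19  0.38  1.46 -0.    1.25 -1.76]
R [[0.045, -0.0, 0.999], [-0.01, 1.0, 0.001], [-0.999, -0.01, 0.045]] turn 0.1
[660.6, 161.0, 220.0] shift m [0.0081 0.1925 0.0992]
[660.6, 161.0, 140.0] shift m [0.088  0.1933 0.0955]
```

View pics/wred2.png

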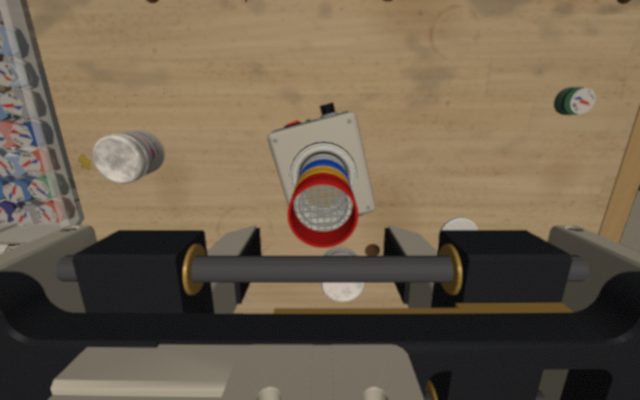

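Red is seated: rim at z = 173.7, centre at (566.4, -31.5). Last is the lid.

step_arm(
  targets=[
    [[0, 0.034, 0.018, 0], [0, 0.068, 0.035, 0], [0.005, 0.104, 0.053, 0], [0.025, 0.14, 0.071, 0], [0.045, 0.17, 0.086, 0]],
  ],
  jaw=0.45,
)

```text
time: 21.95
tool_pos: [649.8, 139.6, 183.0]
tcp_rot: [-0.213, 1.522, -0.212]
contact_force: [1.1, -0.3, -0.6]
grip_width: 50.9
```

step_arm(
  targets=[
    [[0.02, 0.016, 0.007, 0], [0.04, 0.023, 0.0095, 0], [0.043, 0.023, 0.0095, 0], [0.043, 0.023, 0.0095, 0], [0.043, 0.023, 0.0095, 0]],
  ],
)

```text
time: 22.37
tool_pos: [661.2, 161.3, 140.6]
tcp_rot: [-0.221, 1.523, -0.221]
contact_force: [0.9, -0.9, 0.8]
grip_width: 50.4
```

```bash
python3 -c "
from m import *
meas2(7,13,'wlid.png',up=3)
c=cam('wrist'); X=cloud(c); m=(X[...,2]>32)&(X[...,2]<45)&(np.hypot(X[...,0]-660,X[...,1]-161)<25); print('knob',X[m].mean(0),m.sum())
"; python3 go.py 660.6 161 16
```

```text
expect px [322. 185.]
(array([661.5, 160.8]), np.float64(27.8), np.float64(13.9), np.int64(1955))
knob [661.41626552 160.80057935  36.15080804] 227
t 22.47 tcp [661.9 161.2 142. ] w 50.6 F [-0.2  0.6  0. ] j [ 0.13  0.67  1.21 -0.02  1.21 -1.43]
R [[0.05, 0.001, 0.999], [-0.01, 1.0, -0.0], [-0.999, -0.01, 0.05]] turn -0.0
[660.6, 161.0, 16.0] shift m [ 0.1258  0.0011 -0.0076]
```

View pics/wlid.png

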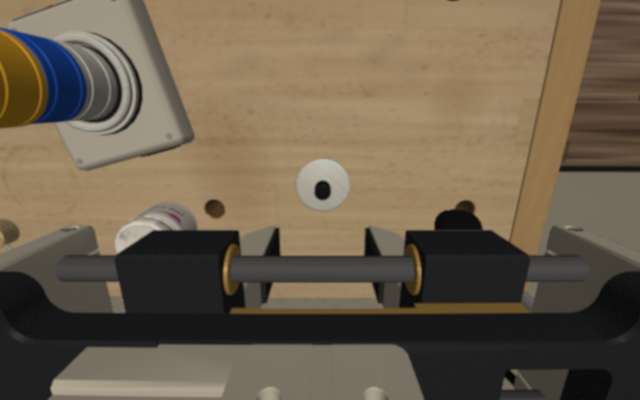

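The lid is at (322,185) in the image with its knob at (661.4, 160.8), top at z = 36.2 as specified. The pole's foot is clear, about 130 mm to the side.

step_arm(
  targets=[
    [[0.035, 0.001, -0.003, 0], [0.07, 0.001, -0.0065, 0], [0.1, 0.001, -0.0065, 0], [0.118, 0.001, -0.0065, 0], [0.124, 0.001, -0.0065, 0]],
  ],
)

```text
time: 22.88
tool_pos: [660.3, 159.7, 15.7]
tcp_rot: [-0.226, 1.524, -0.228]
contact_force: [-0.1, 0.5, -0.2]
grip_width: 50.4
```

step_arm(
  targets=[
    [[0, 0, 0, 0], [0, 0, 0, 0], [0, 0, 0, 0], [0, 0, 0, 0], [0, 0, 0, 0]],
  ],
  jaw=1,
)

```text
time: 23.3
tool_pos: [661.2, 159.8, 17.5]
tcp_rot: [-0.207, 1.521, -0.209]
contact_force: [-0.2, -0.6, 0.5]
grip_width: 21.5
```

```bash
python3 go.py 640 161 215
```

```text
t 23.3 tcp [661.2 159.8  17.5] w 21.5 F [-0.2 -0.6  0.5] j [ 0.13  0.8   1.33 -0.02  0.97 -1.43]
R [[0.049, 0.002, 0.999], [-0.01, 1.0, -0.002], [-0.999, -0.01, 0.049]] turn -0.1
[640.0, 161.0, 215.0] shift m [-0.1983 -0.0008 -0.0115]
```

Still closing (21.5 mm); wait, then lift.

step_arm(
  targets=[
    [[0, 0, 0, 0], [0, 0, 0, 0], [0, 0, 0, 0], [0, 0, 0, 0], [0, 0, 0, 0]],
  ],
)

```text
time: 23.72
tool_pos: [661.4, 159.8, 17.9]
tcp_rot: [-0.203, 1.52, -0.205]
contact_force: [-1.4, -0.7, 3.5]
grip_width: 15.0
```

step_arm(
  targets=[
    [[-0.015, 0, 0, 0], [-0.05, 0, -0.002, 0], [-0.085, 0, -0.004, 0], [-0.12, 0, -0.006, 0], [-0.15, 0, -0.008, 0]],
  ],
)

```text
time: 24.13
tool_pos: [645.9, 161.5, 169.4]
tcp_rot: [-0.196, 1.52, -0.198]
contact_force: [0.8, 0.0, 0.1]
grip_width: 15.2
```

step_arm(
  targets=[
    [[-0.025, 0, 0, 0], [-0.05, 0, 0, 0], [-0.056, 0, 0, 0], [-0.056, 0, 0, 0], [-0.056, 0, 0, 0]],
  ],
)

```text
time: 24.55
tool_pos: [642.6, 161.9, 223.9]
tcp_rot: [-0.209, 1.521, -0.211]
contact_force: [-0.1, 0.2, -1.3]
grip_width: 14.8
```

```bash
python3 go.py 566.4 -31.5 205
```

```text
t 24.55 tcp [642.6 161.9 223.9] w 14.8 F [-0.1  0.2 -1.3] j [ 0.14  0.58  1.15 -0.02  1.37 -1.43]
R [[0.048, 0.002, 0.999], [-0.01, 1.0, -0.002], [-0.999, -0.01, 0.048]] turn -0.1
[566.4, -31.5, 205.0] shift m [ 0.0172 -0.1934 -0.0767]
```

step_arm(
  targets=[
    [[0, -0.034, -0.013, 0], [0, -0.07, -0.027, 0], [0, -0.107, -0.042, 0], [0, -0.144, -0.057, 0], [0, -0.17, -0.068, 0]],
  ],
)

```text
time: 24.97
tool_pos: [571.9, -10.4, 219.5]
tcp_rot: [-0.236, 1.526, -0.239]
contact_force: [0.1, -0.2, -1.2]
grip_width: 15.3
```

step_arm(
  targets=[
    [[0.006, -0.016, -0.006, 0], [0.014, -0.023, -0.009, 0], [0.016, -0.023, -0.009, 0], [0.016, -0.023, -0.009, 0], [0.016, -0.023, -0.009, 0]],
  ],
)

```text
time: 25.38
tool_pos: [563.7, -32.4, 202.5]
tcp_rot: [-0.225, 1.528, -0.227]
contact_force: [0.4, -0.8, -0.6]
grip_width: 15.1
```

```bash
python3 go.py 566.4 -31.5 184.7
```

```text
t 25.38 tcp [563.7 -32.4 202.5] w 15.1 F [ 0.4 -0.8 -0.6] j [-0.19  0.41  1.49 -0.    1.2  -1.76]
R [[0.042, 0.002, 0.999], [-0.01, 1.0, -0.002], [-0.999, -0.01, 0.042]] turn -0.1
[566.4, -31.5, 184.7] shift m [0.0179 0.0011 0.0019]
```

step_arm(
  targets=[
    [[0.001, 0.0011, 0.002, 0], [0.004, 0.0011, 0.002, 0], [0.012, 0.0011, 0.002, 0], [0.0165, 0.0011, 0.002, 0], [0.0165, 0.0011, 0.002, 0]],
  ],
)

```text
time: 25.8
tool_pos: [565.7, -30.9, 184.5]
tcp_rot: [-0.227, 1.531, -0.228]
contact_force: [-0.2, 0.7, -0.6]
grip_width: 15.3
```

```bash
python3 go.py 566.4 -31.5 184.3
```

```text
t 25.8 tcp [565.7 -30.9 184.5] w 15.3 F [-0.2  0.7 -0.6] j [-0.19  0.43  1.51 -0.    1.16 -1.76]
R [[0.039, 0.001, 0.999], [-0.009, 1.0, -0.001], [-0.999, -0.009, 0.039]] turn -0.1
[566.4, -31.5, 184.3] shift m [ 0.0002 -0.0006  0.0007]
```

step_arm(
  targets=[
    [[0.0003, -0.0006, 0.0007, 0], [0.0003, -0.0006, 0.0007, 0], [0.0003, -0.0006, 0.0007, 0], [0.0003, -0.0006, 0.0007, 0], [0.0003, -0.0006, 0.0007, 0]],
  ],
)

```text
time: 26.22
tool_pos: [566.5, -31.6, 184.4]
tcp_rot: [-0.227, 1.53, -0.228]
contact_force: [-0.1, -0.0, -0.8]
grip_width: 15.2
```

step_arm(
  targets=[
    [[0, 0, 0, 0], [0, 0, 0, 0], [0, 0, 0, 0], [0, 0, 0, 0], [0, 0, 0, 0]],
  ],
  jaw=0.45,
)

```text
time: 26.63
tool_pos: [566.5, -31.7, 184.4]
tcp_rot: [-0.228, 1.53, -0.229]
contact_force: [0.2, 0.4, -1.0]
grip_width: 43.7
```

step_arm(
  targets=[
    [[-0.01, 0, -0.0004, 0], [-0.03, 0, -0.0012, 0], [-0.06, 0, -0.0024, 0], [-0.085, 0, -0.003, 0], [-0.085, 0, -0.003, 0]],
  ],
)

```text
time: 27.05
tool_pos: [562.2, -31.2, 275.7]
tcp_rot: [-0.22, 1.52, -0.222]
contact_force: [-0.4, -0.1, 0.4]
grip_width: 50.4
```

```bash
python3 -c "
from m import *
meas2(174,179,'wlid2.png',up=3)
c=cam('wrist'); X=cloud(c); m=(X[...,2]>197)&(X[...,2]<208)&(np.hypot(X[...,0]-566,X[...,1]+32)<25); print('knob',X[m].mean(0),m.sum())
"; python3 go.py 450 0 269
```

```text
expect px [323. 192.]
(array([566.5, -31.5]), np.float64(27.9), np.float64(179.8), np.int64(2356))
knob [566.42347281 -31.39372286 202.01099404] 287
t 27.15 tcp [560.5 -30.9 270.8] w 50.8 F [-0.  -0.1  0.6] j [-0.19  0.35  1.38 -0.    1.36 -1.76]
R [[0.043, 0.002, 0.999], [-0.01, 1.0, -0.001], [-0.999, -0.01, 0.043]] turn -0.1
[450.0, 0.0, 269.0] shift m [-0.0032  0.0308 -0.1105]
```

View pics/wlid2.png

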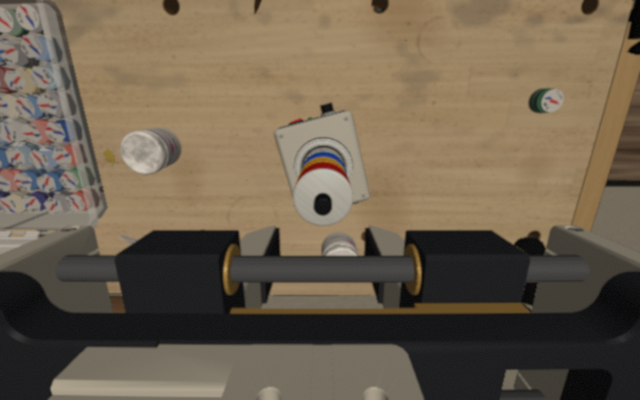

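The lid is on: its knob top is at z = 202.0, as expected, and its centre at (566.5, -31.5). I'll check level and jar positions, then take one side view.

Run:
```python
from m import *
c=cam('wrist'); X=cloud(c)
m=(abs(X[...,2]-179)<4)&(np.hypot(X[...,0]-566.5,X[...,1]+31.5)<26); P=X[m]
print('slope',np.linalg.lstsq(np.c_[P[:,:2],np.ones(len(P))],P[:,2],rcond=None)[0][:2])
for n,x,z in(('A',(543.5,-271.5),58),('enam',(478,273),26)):
    uv=cv2.projectPoints(np.array([[*x,z]],float),np.array(c['rvec'],float),c['t'],c['K'],c['D'])[0].ravel()
    print(n,meas(c,uv,45 if n=='A' else 30,z-8,z+8,z))
save(cam('scene'),'s1.png',(330,100,530,240),4)
```

```text
slope [0.00417534 0.00169967]
A (array([ 543.7, -269.4]), np.float64(29.5), np.float64(57.2), np.int64(1578))
enam (array([478.7, 272.3]), np.float64(17.2), np.float64(26.1), np.int64(534))
```

View pics/s1.png

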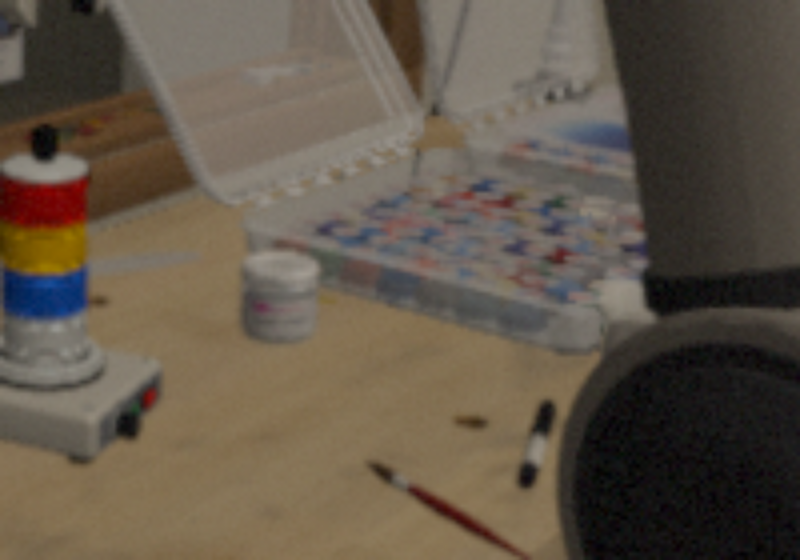

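The side view shows the whole stack, pan, blue, yellow, red and lid, straight and closed at the left edge, and the gripper is clear. I'm handing in.

```bash
python3 -c "
from h import *
print(bot.close_job())"
```

```text
the job is handed in; nothing more can be done
None
```

The sieve stack is built on the vibrating table in the right order (pan, blue, yellow, red, lid). I handed it in at about 27 s, with the gripper raised clear of it; the hand-in reported no verdict.

- **Seating heights:** the wrist camera put the tops of the pieces at 84.0, 113.9, 143.8 and 173.7 mm, and the lid's knob at 202.0 mm. The expected values are 84, 114, 144, 174 and 202 mm.
- **Centring:** neighbouring centres agree to about 1.4 mm. The pan is within about 1 mm of the rim's centre.
- **Level:** the lid's slope is under 0.005 rad. The side view shows the stack straight and closed.
- **Jars:** the frit jar among the sieves and the green jar measured within about 2 mm of where they started. The frit jar behind the table was not measured again, but no move came near it and it looked upright in the wrist pictures.
- **Arm tilt:** the tool's tilt drifted to about 2.8 degrees over the job. It changed by less than about 0.6 degrees between each grasp and placing, so it did not affect the fit.

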